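# Close the centrifuge rotor with its lid and wing nut

## Robot

A 7-joint arm with a two-finger parallel gripper is mounted at the origin on the work surface. World frame = base frame: x ahead of the robot, y to its left, z up, the work surface at z = 0. Lengths are in mm, angles in rad, forces in N, time in s.
With the tool pointing down it reaches from about 425 to 1025 mm from the base axis. Payload 9.4 kg.
Tool frame: the origin (TCP) lies on the centre line of the jaws, within the pads' length; the fingertips stand 11 mm ahead of it and the grasp point (between the pads) lies 8 mm behind it; y points along the fingers, x is the direction in which the jaws open and shut, and the axes are right-handed (so a half turn about y gives the same grasp; the last joint's range is limited). The gripper opens to 93 mm and grips with 3 to 60 N. Pads are 15 mm wide; open, the fingers measure 128 mm over their backs; the gripper's body (75 mm by 188 mm) begins 65 mm behind the grasp point.
Start: joints at [1.192, 0.599, -0.003, 1.599, 0.002, 0.943, -0.08], TCP at [215.489, -692.235, 229.618] pointing down, gripper open.
Joint ranges: [-2.57, 2.57], [-0.35, 1.97], [-1.29, 1.29], [0.11, 2.56], [-1.05, 4.19], [0.11, 1.86], [-2.63, 2.63]. Speed limits (rad/s): [2.22, 2.22, 3.01, 3.01, 3.14, 3.14, 3.14].

## Interface

Orientations are given as a 3x3 rotation matrix whose columns are the frame's x, y, z axes.
In Python, from cell import r gives the robot as it stands. The module is installed in compiled form; this text tells all that it offers.
- The arm moves only by the tool drive_tool, never from a script. Its argument "increments" is a list of rows, each a list of 4 numbers: the shift along the world's x, y, z in m, then the turn about the world's z in rad. In form: [[tx, ty, tz, yaw], ...]. A call has 1 to 8 rows; each row shifts and turns the pose as measured when the row begins; what a row does not reach is not made up. A row lasts 1/10 s, in which the tool goes at most 50 mm and 8.59 degrees, less where a joint would pass 70% of its speed; a pose out of reach is approached as far as the arm can. A call with a gripper value outside its range is refused whole. "fingers" is the opening, from 0 (shut) to 1 (fully open), set as the call begins (left out, the last holds). The fingers move at their own pace and stop on an object; "newtons" is the grip in N (left out, the last holds). Time passes only in rows, so rows that do not move let the fingers close. It gives the time, the measured TCP pose, the force and the opening at its end, in the units of the state.
- r.get_state(): the state, without advancing time (a new reading comes with each control period).
- r.snapshot(name): name is "side" or "top" or "wrist"; returns the picture (384x512x3 uint8, blue, green, red); there is no depth.
- r.get_calibration(name): a dict with "fx", "fy", "cx", "cy" (pixels), "distortion" ([k1, k2, p1, p2, k3] as OpenCV has them; the pictures are not rectified), "position" and "orientation" of the camera in the world. Camera axes: x right, y up, looking along -z (the intrinsics and any distortion apply to the point x, -y, -z); pixel columns grow to the right and rows downward; lengths in mm; the calibration is good to about 2 mm. A picture is of the moment at which its call begins: read the wrist's pose just before it. get_calibration takes no time and is no camera call; for the wrist camera it gives the pose at the moment of the call.
- r.sign_off(): hands the job in, once; it reports no verdict.
The state is a dict: "time": time; "joints": joint angles; "joint_velocities": joint speeds; "tau": joint torques, N m; "ee_pos": TCP position; "ee_rot": TCP orientation; "wrist_force": force on the tool from outside, world axes, zero at the start; "ft_torque": the same for the moment, N m; "gripper_width": finger opening in mm.
Only numpy, scipy, OpenCV 4.12 (cv2) and the standard library are available. Lean on these libraries where they do the work, as an engineer would, in place of code of your own. Each camera call takes 0.05 s, during which the arm holds its last target.

## Task

The rotor on the bench stand is loaded and needs closing. Pick up the larger of the two round metal lids by its wing nut, set it gently down over the rotor's centre stud so that it lies flat on the rotor, and only then turn the wing nut clockwise until it is snug and let go. Leave the smaller lid where it is; it belongs to another rotor.

Things in the scene. Friction and masses are not known exactly. Their poses are not given: they have to be found in the camera images.
- rotor: Dark metal rotor 160 mm across with white tube caps in its flat top, on a black foot 170 mm across, fixed to the bench. Origin: centre of the foot's underside, z up the axis. Flat top 95 mm above origin; an 11 mm thick steel stud stands on the axis, tip 119 mm above origin. The larger lid's hub (blind hole 29 mm wide, 32 mm deep from below) goes over it with 9 mm play all round.
- wing_grip (a point): Larger lid (aluminium plate 144 mm across, 6 mm thick, hub 37 mm wide, 0.37 kg, right way up left or right of the rotor): point on its axis half-way up its steel wing nut, 59 mm above the lid's underside, 24 above the hub's top, 14 below the wings' top. Wings 50 mm long along x, 9 mm thick along y (pinch here from above), z up; axes turn with the nut. Lid on rotor: 154 mm above rotor origin.
- wing_nut (a joint): Angle of the larger lid's wing nut in its lid, rad: grows clockwise seen from above; starts at 0 to 0.3, snug at its stop at 1.3. Light friction (0.02 N m), stays where left. In the air the lid turns along with the nut; with the lid's weight on the rotor, or a light push down, the nut turns alone. Past the stop the lid just slips round with it.
- small_wing (a point): Smaller lid, 92 mm across, otherwise the same shape and wing nut, on the other side of the rotor: point on its axis half-way up the wings, 59 mm above its underside. To be left alone.
Mind the look-alikes: they are no part of the job. What is shaped like the part that bears wing_grip but black is not meant. Several things have the shape of the rotor; the one meant has the colours described above.

How it is judged:
By the outcome, as a careful person would: the job done as asked, in the order asked, and still so for the second after the job is handed in, with the robot touching nothing.
It also fails if it takes over 43 s, if anything falls off the work surface, if the arm or the gripper's body presses on something with over 40 N, if the wrist force passes 120 N, or if a joint passes its speed limit or range.

## Working session

There is one attempt and no reset: what is moved stays moved. The work goes in short steps, Python scripts to look and compute and a tool call to move; the robot and the scene stay as the last step left them, time stands still between calls to the robot, and variables do not carry over. Pictures are saved under pics/ and viewed, and the job is handed in when it is done.

Besides the shell and the picture viewer there is one more tool, called after "Call:" as name(argument=value, ...) on one line, values as JSON. drive_tool: Moves the arm, as the interface text tells. Its arguments: {"type":"object","properties":{"increments":{"type":"array"},"fingers":{"type":"number"},"newtons":{"type":"number"}},"required":["increments"]}

```bash
mkdir -p pics
python3 - <<'E'
from cell import r
import cv2,numpy as np
np.set_printoptions(precision=4,suppress=True)
for n in("side","top","wrist"):
    c=r.get_calibration(n); print(n,c)
    cv2.imwrite(f"pics/{n}0.png",r.snapshot(n))
s=r.get_state();print(s)
E
```

```text
side {'fx': 395.4451371437338, 'fy': 395.4451371437338, 'cx': 241.99667172682675, 'cy': 196.0302357003081, 'distortion': array([-0.0835,  0.    ,  0.    ,  0.    ,  0.    ]), 'position': array([-167.9328,  775.8837,  824.4235]), 'orientation': array([[-0.7691,  0.3895, -0.5068],
       [-0.6391, -0.4592,  0.6169],
       [ 0.0076,  0.7984,  0.6021]])}
top {'fx': 359.4331289374004, 'fy': 359.4331289374004, 'cx': 260.18089272906354, 'cy': 195.93617239456765, 'distortion': array([-0.1124,  0.    ,  0.    ,  0.    ,  0.    ]), 'position': array([ 391.3708,  -31.9365, 1188.9381]), 'orientation': array([[ 0.0022,  0.9976, -0.0693],
       [-1.    ,  0.0028,  0.0073],
       [ 0.0075,  0.0692,  0.9976]])}
wrist {'fx': 298.19632009745067, 'fy': 298.19632009745067, 'cx': 257.014567999188, 'cy': 190.90289961748664, 'distortion': array([0.0142, 0.    , 0.    , 0.    , 0.    ]), 'position': array([ 278.0935, -671.3712,  383.6521]), 'orientation': array([[ 0.2981,  0.9266,  0.2295],
       [-0.9545,  0.2898,  0.0697],
       [-0.0019, -0.2398,  0.9708]])}
{'time': 0.15, 'joints': array([ 1.1923,  0.5999, -0.0025,  1.5999,  0.0018,  0.9429, -0.0798]), 'joint_velocities': array([-0.0008, -0.004 ,  0.0007, -0.0016, -0.0007,  0.0014,  0.    ]), 'tau': array([  0.0034, -76.5584,   1.4993, -25.2563,  -0.0523,   0.0149,
         0.0001]), 'ee_pos': array([ 215.3506, -691.9183,  228.9893]), 'ee_rot': array([[ 0.2972, -0.0005,  0.9548],
       [-0.9548,  0.0011,  0.2972],
       [-0.0011, -1.    , -0.0001]]), 'wrist_force': array([-0.6243,  0.6003, -0.6421]), 'ft_torque': array([0.0101, 0.0231, 0.011 ]), 'gripper_width': 93.1224056591809}
```

View pics/top0.png

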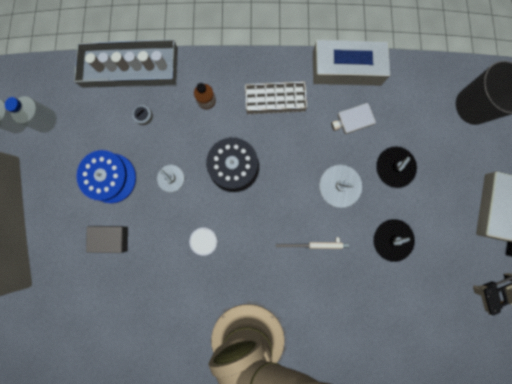

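View pics/side0.png

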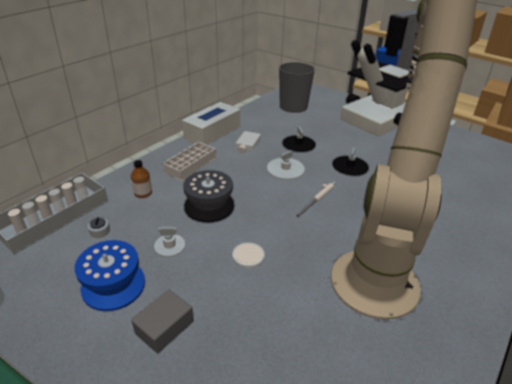

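The top view shows the large silver lid at about (341,186), the small lid at (170,178), the dark rotor at (232,163), and black and blue decoys. Next I'll measure them.

```bash
cat > h.py <<'E'
import numpy as np,cv2
from cell import r
np.set_printoptions(precision=4,suppress=True)
def K(c): return np.array([[c['fx'],0,c['cx']],[0,c['fy'],c['cy']],[0,0,1.]])
def ray(c,uv):
    p=cv2.undistortPoints(np.array(uv,float).reshape(-1,1,2),K(c),c['distortion']).reshape(-1,2)
    d=np.c_[p[:,0],-p[:,1],-np.ones(len(p))]@c['orientation'].T
    return c['position'],d
def plane(c,uv,z):
    o,d=ray(c,uv); return o+d*((z-o[2])/d[:,2])[:,None]
def proj(c,P):
    q=(np.array(P,float).reshape(-1,3)-c['position'])@c['orientation']
    q=q*[1,-1,-1]
    return cv2.projectPoints(q.reshape(-1,1,3),np.zeros(3),np.zeros(3),K(c),c['distortion'])[0].reshape(-1,2)
def circ(c,cnt,z):
    P=plane(c,cnt.reshape(-1,2),z)[:,:2]
    A=np.c_[2*P,np.ones(len(P))]; s=np.linalg.lstsq(A,(P**2).sum(1),rcond=None)[0]
    return s[:2],np.sqrt(s[2]+s[:2]@s[:2])
E
python3 - <<'E'
from h import *
for n,boxes in(("top",{"lid":(310,155,60,60),"rot":(195,125,80,80)}),("side",{"lid":(255,140,65,55),"rot":(175,160,70,70)})):
    im=cv2.imread(f"pics/{n}0.png")
    for k,(x,y,w,h) in boxes.items():
        cv2.imwrite(f"pics/c_{n}_{k}.png",cv2.resize(im[y:y+h,x:x+w],None,fx=7,fy=7,interpolation=cv2.INTER_CUBIC))
ims=[cv2.resize(cv2.imread(f"pics/c_{n}_{k}.png"),(400,300)) for n in("top","side") for k in("lid","rot")]
cv2.imwrite("pics/mos.png",np.vstack([np.hstack(ims[:2]),np.hstack(ims[2:])]))
c=r.get_calibration("top");im=cv2.imread("pics/top0.png");g=cv2.cvtColor(im,cv2.COLOR_BGR2GRAY)
def big(m):
    cs=cv2.findContours(m,cv2.RETR_EXTERNAL,cv2.CHAIN_APPROX_NONE)[0];return max(cs,key=cv2.contourArea)
m=np.zeros_like(g);m[155:215,310:370]=(g[155:215,310:370]>140)*255
k=big(m);print("lid",circ(c,cv2.convexHull(k),6),cv2.boundingRect(k))
# rotor caps: bright
m=np.zeros_like(g);m[130:200,195:270]=(g[130:200,195:270]>150)*255
n,_,st,ce=cv2.connectedComponentsWithStats(m);print(ce[1:],st[1:,4])
ce=ce[1:];
P=plane(c,ce,97)[:,:2];print(P)
m=np.zeros_like(g);m[125:200,195:270]=(g[125:200,195:270]<60)*255
k=big(m);print("rot",circ(c,cv2.convexHull(k),95),cv2.boundingRect(k))
E
```

```text
lid (array([ 508.6136, -307.9644]), np.float64(71.68628584025879)) (319, 165, 43, 43)
[[227.3846 146.6154]
 [235.5455 146.3636]
 [243.     150.8   ]
 [220.     151.    ]
 [216.     158.2   ]
 [231.5543 162.0761]
 [247.3    157.7   ]
 [215.8889 166.3333]
 [247.2    166.    ]
 [219.8889 173.6667]
 [243.1818 173.1818]
 [227.4545 177.6364]
 [235.8    177.5   ]] [13 11 10  9 10 92 10  9 10  9 11 11 10]
[[619.2754  61.5097]
 [620.0959  36.3454]
 [606.2665  13.2705]
 [605.542   84.1279]
 [583.0846  96.1616]
 [571.0983  48.1719]
 [584.7973  -0.0849]
 [557.8345  96.166 ]
 [559.047    0.0804]
 [535.1836  83.6002]
 [536.8285  12.2583]
 [522.9955  60.2851]
 [523.4719  34.7507]]
rot (array([562.9736,  44.9856]), np.float64(80.46218893195733)) (208, 139, 51, 53)
```

View pics/mos.png

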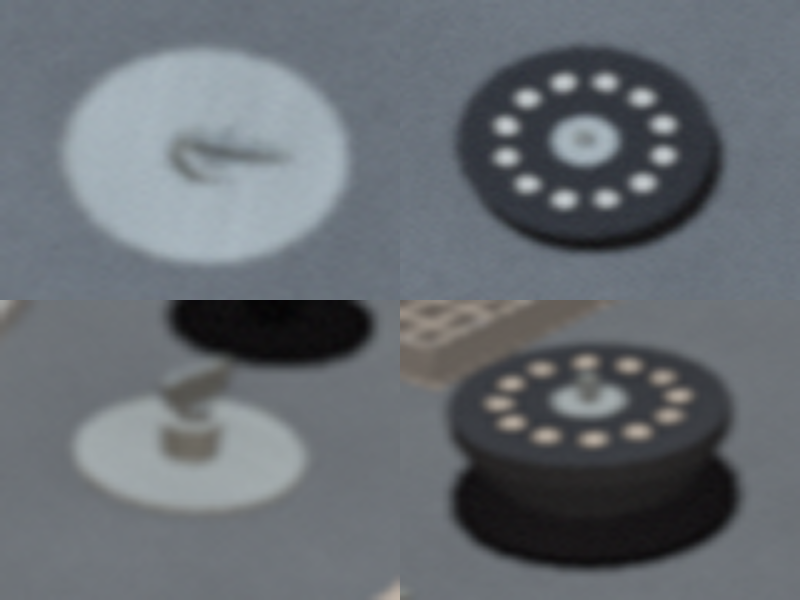

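Rotor centre is about (571,48) and lid centre about (509,-308). The wings run roughly along world y. I'll move over the lid for a wrist view.

Call:
drive_tool(increments=[[0.03, 0.038, 0, 0.14], [0.03, 0.038, 0, 0.14], [0.03, 0.038, 0, 0.14], [0.03, 0.038, 0, 0.14], [0.03, 0.038, 0, 0.14], [0.03, 0.038, 0, 0.14], [0.03, 0.038, 0, 0.14], [0.03, 0.038, 0, 0.14]], fingers=1, newtons=25)

```text
time: 0.95
ee_pos: [453.4, -382.4, 226.9]
ee_rot: [[0.993, -0.002, 0.12], [-0.12, -0.005, 0.993], [-0.002, -1.0, -0.005]]
wrist_force: [-0.7, -1.5, -0.5]
gripper_width: 93.0
```

Run:
```python
from h import *
def big(m):
    cs=cv2.findContours(m,cv2.RETR_EXTERNAL,cv2.CHAIN_APPROX_NONE)[0];return max(cs,key=cv2.contourArea)
c=r.get_calibration("side");im=cv2.imread("pics/side0.png");g=cv2.cvtColor(im,cv2.COLOR_BGR2GRAY)
m=np.zeros_like(g);m[155:185,258:312]=(g[155:185,258:312]>135)*255
k=big(m);print("lid",circ(c,cv2.convexHull(k),6),cv2.boundingRect(k))
m=np.zeros_like(g);m[165:195,185:235]=(g[165:195,185:235]>110)*255
n,_,st,ce=cv2.connectedComponentsWithStats(m)
P=plane(c,ce[1:],97)[:,:2];print(np.c_[ce[1:],st[1:,4],P])
s=r.get_state();print(s['time'],s['ee_pos'],s['ee_rot'])
```

```text
lid (array([ 510.8369, -310.1578]), np.float64(71.88493406551012)) (267, 158, 38, 21)
[[186.8333 165.9167  12.     696.0472  21.089 ]
 [223.5652 169.0821 207.     587.6328 -45.0243]
 [207.     174.2     10.     608.684   13.2505]
 [199.5    175.8     10.     620.9231  35.9447]
 [214.5    174.8     10.     587.419   -0.1465]
 [220.5    177.8     10.     560.6358   0.0216]
 [194.     179.       9.     621.504   60.6513]
 [207.5    178.       2.     592.0892  28.2126]
 [207.5571 183.1429  70.     571.85    49.1033]
 [223.3636 181.9091  11.     537.9636  11.3511]
 [191.8333 183.9167  12.     607.0985  84.5901]
 [221.5455 186.6364  11.     524.9737  34.4146]
 [194.3636 188.0909  11.     584.7836  95.4009]
 [216.1667 190.0833  12.     525.3989  58.9286]
 [200.1667 191.0833  12.     559.7264  94.9432]
 [208.5    192.      12.     536.6722  81.6743]
 [233.7143 192.4286   7.     475.6981  32.8735]]
0.95 [ 453.3976 -382.3504  226.8845] [[ 0.9928 -0.0022  0.12  ]
 [-0.12   -0.0051  0.9928]
 [-0.0016 -1.     -0.0053]]
```

Call:
drive_tool(increments=[[0.028, 0.036, 0, 0.06], [0.028, 0.036, 0, 0.06], [0, 0, 0, 0]])

```text
time: 1.25
ee_pos: [515.5, -300.4, 227.2]
ee_rot: [[1.0, 0.001, -0.019], [0.019, -0.002, 1.0], [0.001, -1.0, -0.002]]
wrist_force: [0.6, -0.1, -0.1]
gripper_width: 93.1
```

Run:
```python
from h import *
s=r.get_state();c=r.get_calibration("wrist");im=r.snapshot("wrist")
print(s['time'],s['ee_pos'],s['ee_rot'],c)
cv2.imwrite("pics/w1.png",im)
im2=im.copy()
for z in(6,73):
  for (u,v) in proj(c,[[509.5,-309,z]]): cv2.circle(im2,(int(u),int(v)),2,(0,0,255),-1)
cv2.imwrite("pics/w1b.png",cv2.resize(im2,(768,576)))
```

```text
1.25 [ 515.4541 -300.3958  227.1657] [[ 0.9998  0.0013 -0.0187]
 [ 0.0187 -0.0024  0.9998]
 [ 0.0013 -1.     -0.0024]] {'fx': 298.19632009745067, 'fy': 298.19632009745067, 'cx': 257.014567999188, 'cy': 190.90289961748664, 'distortion': array([0.0142, 0.    , 0.    , 0.    , 0.    ]), 'position': array([ 513.9147, -233.1399,  381.8245]), 'orientation': array([[ 0.9998, -0.0189, -0.005 ],
       [ 0.0196,  0.9704,  0.2409],
       [ 0.0003, -0.2409,  0.9705]])}
```

View pics/w1b.png

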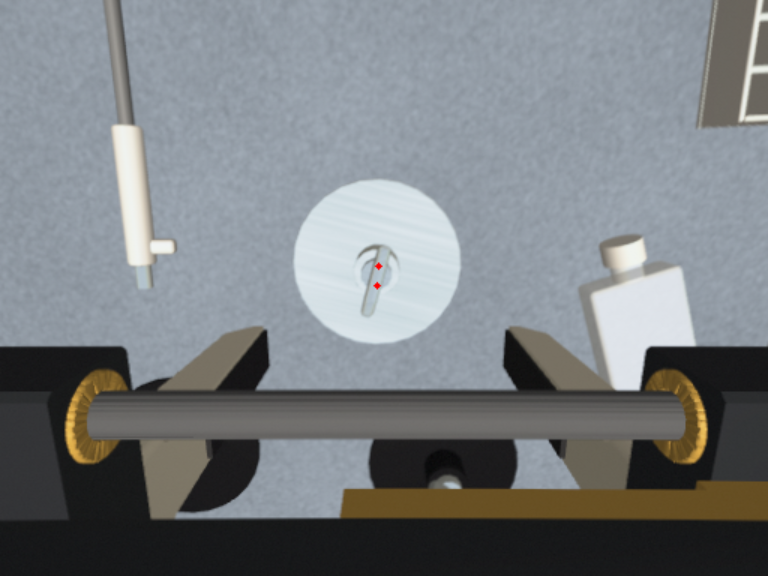

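Wrist view: the wing shows from about (385,250) to (367,313) in the scaled picture. I'll work out its yaw and centre.

Run:
```python
from h import *
im=cv2.imread("pics/w1.png")
cv2.imwrite("pics/w1c.png",cv2.resize(im[150:220,225:285],None,fx=8,fy=8,interpolation=cv2.INTER_CUBIC))
c=dict(fx=298.196,fy=298.196,cx=257.0146,cy=190.903,distortion=np.array([0.0142,0,0,0,0]),position=np.array([513.9147,-233.1399,381.8245]),orientation=r.get_calibration("wrist")['orientation'])
g=cv2.cvtColor(im,cv2.COLOR_BGR2GRAY)
m=((g>175)*255).astype(np.uint8);m[:, :190]=0;m[:,315:]=0;m[:115]=0;m[232:]=0
k=max(cv2.findContours(m,cv2.RETR_EXTERNAL,cv2.CHAIN_APPROX_NONE)[0],key=cv2.contourArea)
print("lid",circ(c,cv2.convexHull(k),6),cv2.boundingRect(k))
```

```text
lid (array([ 506.609 , -307.9993]), np.float64(71.66572074116083)) (195, 119, 113, 111)
```

View pics/w1c.png

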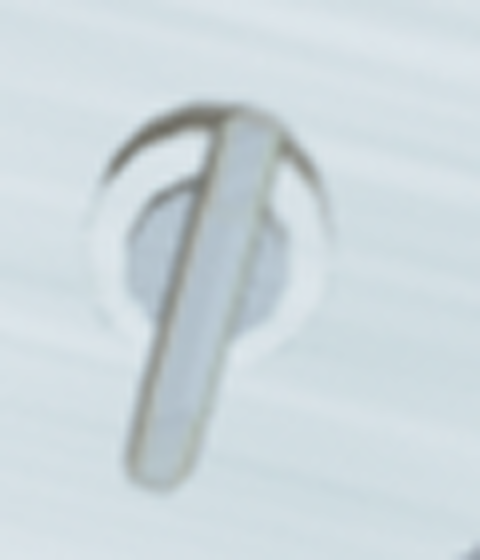

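Run:
```python
from h import *
c=r.get_calibration("wrist")
e=np.array([[252,112],[160,485]])/8-.44+[225,150]
P=plane(c,e,73);print(P,P.mean(0),P[0]-P[1]);d=P[0]-P[1];print(np.hypot(*d[:2]),np.arctan2(-d[0],d[1]))
s=r.get_state();print(s['ee_pos'],np.arctan2(s['ee_rot'][1,0],s['ee_rot'][0,0]),s['time'],c['position'])
```

```text
[[ 511.6455 -283.4873   73.    ]
 [ 499.9221 -334.5833   73.    ]] [ 505.7838 -309.0353   73.    ] [11.7234 51.0959  0.    ]
52.423584301294284 -0.22553538317576188
[ 513.3797 -303.2629  226.8758] 0.014399050531795278 1.3 [ 512.3913 -235.8162  381.4448]
```

Call:
drive_tool(increments=[[-0.003, -0.003, -0.025, -0.12], [-0.002, -0.002, -0.025, -0.12], [0, 0, -0.02, 0], [0, 0, 0, 0], [0, 0, 0, 0]])

```text
time: 1.8
ee_pos: [505.2, -313.3, 155.2]
ee_rot: [[0.971, -0.003, 0.24], [-0.24, -0.007, 0.971], [-0.002, -1.0, -0.008]]
wrist_force: [0.3, 0.3, 0.9]
gripper_width: 93.1
```

Run:
```python
from h import *
s=r.get_state();c=r.get_calibration("wrist");im=r.snapshot("wrist");s2=r.get_state()
print(s['time'],s['ee_pos'],s2['ee_pos'],s['joints'],np.arctan2(s['ee_rot'][1,0],s['ee_rot'][0,0]))
cv2.imwrite("pics/w2.png",im);np.save("w2.npy",np.r_[c['position'],c['orientation'].ravel()])
u,v=proj(c,[[508,-308,73]])[0].astype(int);print(u,v)
x0,y0=u-35,v-40;cv2.imwrite("pics/w2c.png",cv2.resize(im[y0:y0+80,x0:x0+70],None,fx=7,fy=7,interpolation=cv2.INTER_CUBIC))
cv2.imwrite("pics/w2b.png",im)
```

```text
1.8 [ 505.1929 -313.3186  155.2388] [ 505.0892 -313.3217  155.3283] [ 0.6465  0.548  -0.2783  1.961   0.247   0.6651 -0.0309] -0.24224536882391084
259 193
```

View pics/w2c.png

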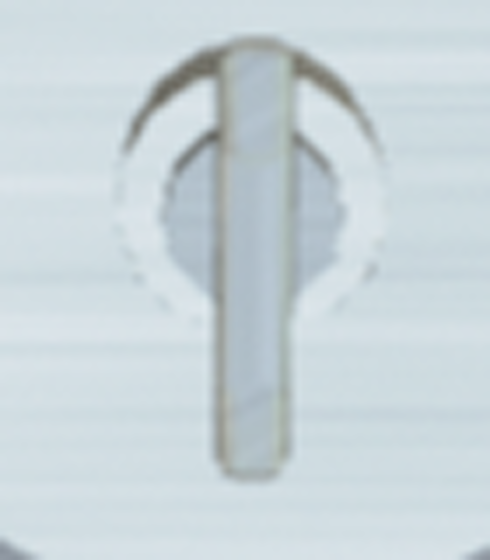

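View pics/w2b.png

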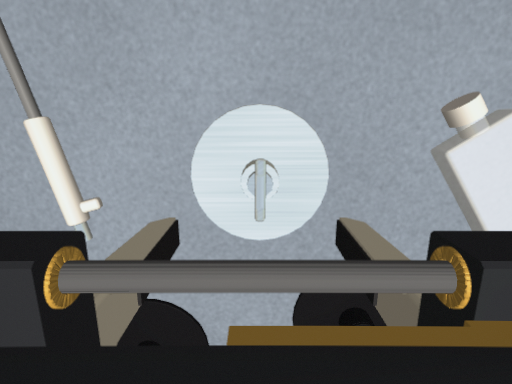

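Run:
```python
from h import *
c=r.get_calibration("wrist");a=np.load("w2.npy");c['position']=a[:3];c['orientation']=a[3:].reshape(3,3)
e=np.array([[256,42],[252,475]])/7-.43+[224,153]
P=plane(c,e,73);d=P[0]-P[1];print(P.mean(0),np.hypot(*d[:2]),np.arctan2(-d[0],d[1]))
im=cv2.imread("pics/w2.png");g=cv2.cvtColor(im,cv2.COLOR_BGR2GRAY)
m=((g>170)*255).astype(np.uint8);m[:, :185]=0;m[:,335:]=0;m[:100]=0;m[245:]=0
k=max(cv2.findContours(m,cv2.RETR_EXTERNAL,cv2.CHAIN_APPROX_NONE)[0],key=cv2.contourArea)
print("lid",circ(c,cv2.convexHull(k),6),cv2.boundingRect(k))
s=r.get_state();print(s['ee_pos'])
```

```text
[ 508.7696 -305.5124   73.    ] 52.13962761525268 -0.24794526230822075
lid (array([ 508.3618, -306.8022]), np.float64(71.51731851645698)) (190, 104, 139, 137)
[ 505.0892 -313.3217  155.3283]
```

Call:
drive_tool(increments=[[0.003, 0.006, -0.03, 0], [0.0005, 0.001, -0.03, 0], [0, 0, 0, 0], [0, 0, 0, 0]])

```text
time: 2.25
ee_pos: [510.6, -309.6, 99.4]
ee_rot: [[0.97, 0.004, 0.242], [-0.242, -0.011, 0.97], [0.006, -1.0, -0.01]]
wrist_force: [0.1, 0.2, -0.1]
gripper_width: 93.0
```

Call:
drive_tool(increments=[[-0.002, 0.003, -0.02, 0], [0, 0, -0.016, 0], [0, 0, 0, 0], [0, 0, 0, 0]])

```text
time: 2.65
ee_pos: [511.6, -309.6, 70.1]
ee_rot: [[0.97, 0.012, 0.244], [-0.244, -0.016, 0.97], [0.015, -1.0, -0.013]]
wrist_force: [-1.1, 0.0, -0.0]
gripper_width: 93.3
```

Call:
drive_tool(increments=[[-0.003, 0.003, -0.017, 0], [0, 0, 0, 0]])

```text
time: 2.85
ee_pos: [510.0, -307.9, 56.4]
ee_rot: [[0.969, 0.016, 0.245], [-0.245, -0.019, 0.969], [0.02, -1.0, -0.014]]
wrist_force: [0.6, -0.7, -0.6]
gripper_width: 93.0
```

Call:
drive_tool(increments=[[-0.001, 0.001, -0.004, 0], [0, 0, 0, 0], [0, 0, 0, 0], [0, 0, 0, 0], [0, 0, 0, 0]], fingers=0, newtons=25)

```text
time: 3.35
ee_pos: [510.9, -308.3, 56.3]
ee_rot: [[0.969, 0.02, 0.246], [-0.245, -0.021, 0.969], [0.025, -1.0, -0.016]]
wrist_force: [0.4, 0.3, -0.2]
gripper_width: 57.3
```

Run:
```python
from h import *
s=r.get_state();print(s)
```

```text
{'time': 3.35, 'joints': array([ 0.5735,  0.681 , -0.1952,  2.0375,  0.3282,  0.4256, -0.1242]), 'joint_velocities': array([ 0.0023, -0.0054, -0.0026, -0.0041,  0.0009,  0.0045,  0.002 ]), 'tau': array([ -0.0056, -70.1035,  -1.6975, -13.0777,   0.003 ,  -0.0846,
        -0.0012]), 'ee_pos': array([ 510.9426, -308.3166,   56.2702]), 'ee_rot': array([[ 0.9692,  0.02  ,  0.2456],
       [-0.2452, -0.0211,  0.9692],
       [ 0.0246, -0.9996, -0.0156]]), 'wrist_force': array([ 0.3789,  0.2715, -0.1687]), 'ft_torque': array([-0.0101, -0.0441,  0.0733]), 'gripper_width': 57.28782971688076}
```

Call:
drive_tool(increments=[[-0.002, 0.001, -0.003, 0], [-0.001, 0, -0.001, 0], [0, 0, 0, 0], [0, 0, 0, 0]])

```text
time: 3.75
ee_pos: [507.6, -307.2, 52.0]
ee_rot: [[0.969, 0.02, 0.246], [-0.245, -0.021, 0.969], [0.024, -1.0, -0.016]]
wrist_force: [3.9, -1.1, -0.6]
gripper_width: 25.8
```

Run:
```python
from h import *
im=r.snapshot("wrist");cv2.imwrite("pics/w3.png",im)
im=r.snapshot("side");cv2.imwrite("pics/s3.png",cv2.resize(im[100:230,220:400],None,fx=4,fy=4,interpolation=cv2.INTER_CUBIC))
s=r.get_state();print(s['wrist_force'],s['ft_torque'],s['ee_pos'],s['gripper_width'])
```

```text
[ 0.7515  0.0968 -0.8594] [-0.0589 -0.211   0.0115] [ 507.816  -307.2567   51.9785] 22.644744107073862
```

View pics/w3.png

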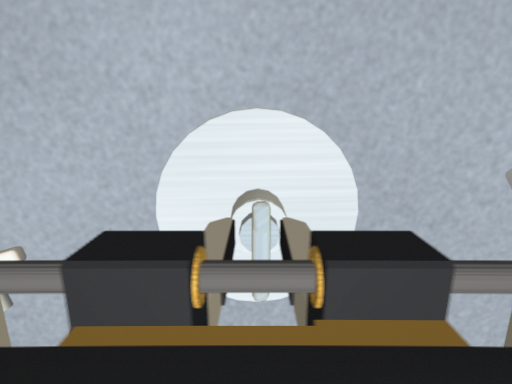

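View pics/s3.png

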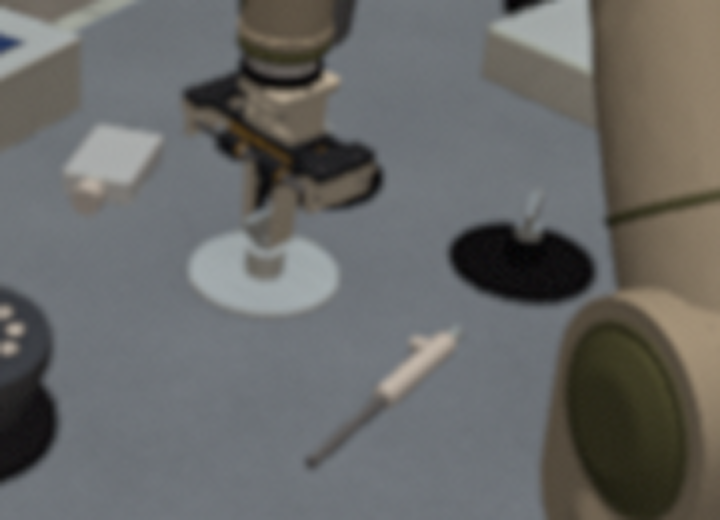

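The wing sits centred between the pads at (262,250), and the force was a transient. I'll keep closing.

Call:
drive_tool(increments=[[0, 0, 0, 0], [0, 0, 0, 0], [0, 0, 0, 0]])

```text
time: 4.15
ee_pos: [507.8, -307.3, 52.0]
ee_rot: [[0.969, 0.02, 0.246], [-0.245, -0.021, 0.969], [0.025, -1.0, -0.016]]
wrist_force: [0.1, 0.3, -0.2]
gripper_width: 22.4
```

Run:
```python
from h import *
s=r.get_state();print(s['wrist_force'],s['ft_torque'],s['ee_pos'],s['ee_rot'],s['gripper_width'])
```

```text
[ 0.1163  0.2557 -0.1791] [-0.0227 -0.0804 -0.0076] [ 507.8344 -307.2838   51.9784] [[ 0.9692  0.0201  0.2456]
 [-0.2452 -0.0211  0.9692]
 [ 0.0247 -0.9996 -0.0156]] 22.35154497135087
```

The fingers stopped at 22 mm, so they're on the nut's round boss below the wings. I'll open slightly, rise about 8 mm and re-grip the wings.

Call:
drive_tool(increments=[[0, 0, 0, 0], [0, 0, 0.004, 0], [0, 0, 0.004, 0], [0, 0, 0, 0]], fingers=0.35)

```text
time: 4.55
ee_pos: [507.7, -307.2, 60.7]
ee_rot: [[0.969, 0.02, 0.246], [-0.245, -0.021, 0.969], [0.024, -1.0, -0.016]]
wrist_force: [1.1, -0.3, -0.8]
gripper_width: 32.3
```

Call:
drive_tool(increments=[[0, 0, 0, 0], [0, 0, 0, 0], [0, 0, 0, 0], [0, 0, 0, 0], [0, 0, 0, 0]], fingers=0)

```text
time: 5.05
ee_pos: [507.8, -307.4, 61.1]
ee_rot: [[0.969, 0.02, 0.246], [-0.245, -0.021, 0.969], [0.025, -1.0, -0.016]]
wrist_force: [0.9, 0.4, 2.4]
gripper_width: 8.7
```

Call:
drive_tool(increments=[[0, 0, 0, 0], [0, 0, 0.005, 0], [0, 0, 0.01, 0], [0, 0, 0.02, 0], [0, 0, 0.03, 0], [0, 0, 0.03, 0], [0, 0, 0.03, 0], [0, 0, 0.03, 0]], newtons=45)

```text
time: 5.85
ee_pos: [502.5, -304.5, 218.3]
ee_rot: [[0.97, 0.008, 0.244], [-0.244, -0.015, 0.97], [0.011, -1.0, -0.012]]
wrist_force: [0.3, -0.1, -3.4]
gripper_width: 8.7
```

Run:
```python
from h import *
s=r.get_state();print(s['wrist_force'],s['ft_torque'],s['ee_pos'],s['ee_rot'],s['gripper_width'])
im=r.snapshot("side");cv2.imwrite("pics/s4.png",cv2.resize(im[60:230,170:400],None,fx=3,fy=3,interpolation=cv2.INTER_CUBIC))
```

```text
[ 0.2825 -0.0719 -3.3715] [-0.1007 -0.093   0.034 ] [ 502.4556 -304.4754  218.3264] [[ 0.9697  0.0082  0.2444]
 [-0.2442 -0.0147  0.9696]
 [ 0.0115 -0.9999 -0.0122]] 8.679655144993255
```

View pics/s4.png

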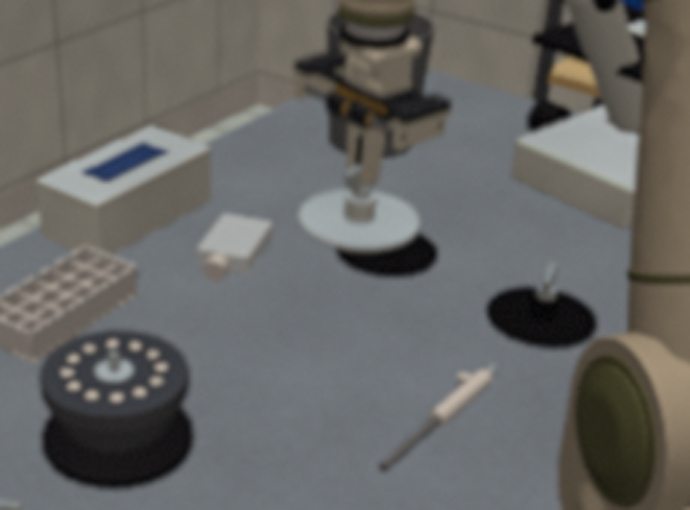

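The lid is lifted, with 3.4 N measured at the wrist. I'll carry it across.

Call:
drive_tool(increments=[[0.004, 0.02, 0, 0], [0.008, 0.035, 0, 0], [0.008, 0.04, 0, 0], [0.008, 0.04, 0, 0], [0.008, 0.04, 0, 0], [0.008, 0.04, 0, 0], [0.008, 0.04, 0, 0], [0.008, 0.035, 0, 0]])

```text
time: 6.7
ee_pos: [560.8, -12.8, 229.0]
ee_rot: [[0.966, 0.017, 0.258], [-0.258, -0.024, 0.966], [0.023, -1.0, -0.018]]
wrist_force: [0.2, -1.1, -4.4]
gripper_width: 8.8
```

Call:
drive_tool(increments=[[0.006, 0.03, -0.005, 0], [0.004, 0.02, -0.005, 0], [0, 0.005, 0, 0], [0, 0, 0, 0], [0, 0, 0, 0]])

```text
time: 7.2
ee_pos: [569.7, 50.4, 220.1]
ee_rot: [[0.968, 0.017, 0.249], [-0.249, -0.021, 0.968], [0.022, -1.0, -0.016]]
wrist_force: [-0.6, -0.5, -4.4]
gripper_width: 8.7
```

Run:
```python
from h import *
s=r.get_state();print(s['time'],s['joints'],s['ee_pos'],s['ee_rot'],s['gripper_width'])
c=r.get_calibration("side")
im=r.snapshot("side");cv2.imwrite("pics/s5f.png",im);cv2.imwrite("pics/s5.png",cv2.resize(im[80:230,130:290],None,fx=4,fy=4,interpolation=cv2.INTER_CUBIC))
im=r.snapshot("top");cv2.imwrite("pics/t5f.png",im);cv2.imwrite("pics/t5.png",cv2.resize(im[110:230,160:310],None,fx=4,fy=4,interpolation=cv2.INTER_CUBIC))
```

```text
7.2 [ 0.0365  0.4399 -0.3316  1.9613  0.2384  0.7647 -0.6893] [569.7476  50.3516 220.0547] [[ 0.9682  0.0172  0.2494]
 [-0.249  -0.0214  0.9683]
 [ 0.022  -0.9996 -0.0164]] 8.710239321096877
```

View pics/s5.png

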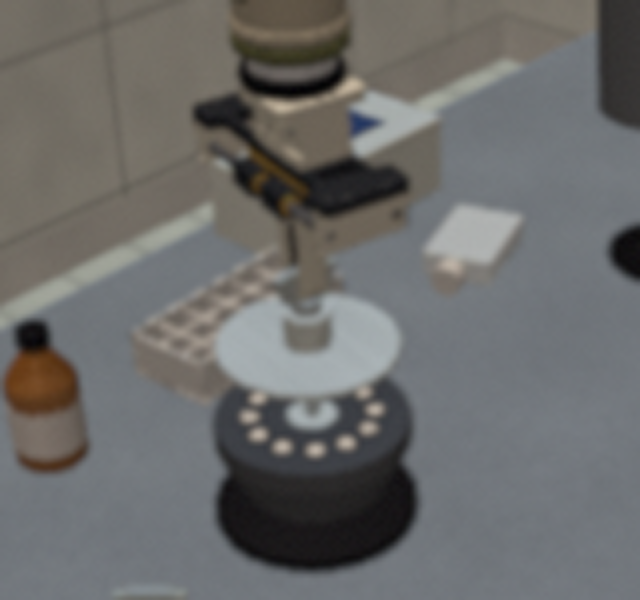

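View pics/t5.png

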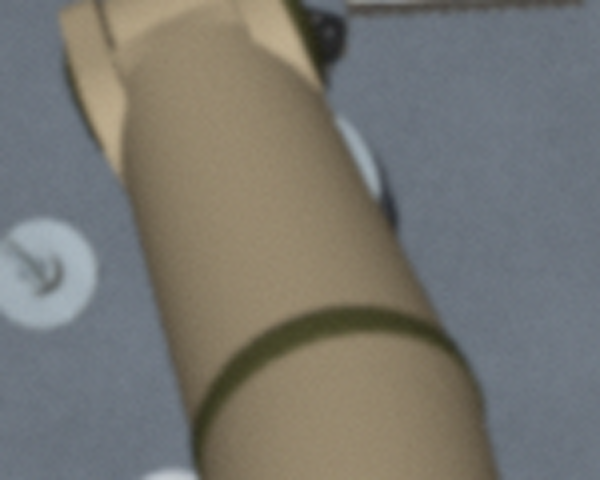

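Run:
```python
from h import *
c=r.get_calibration("side");im=cv2.imread("pics/s5f.png");g=cv2.cvtColor(im,cv2.COLOR_BGR2GRAY)
m=np.zeros_like(g);m[152:182,182:232]=(g[152:182,182:232]>130)*255
cv2.imwrite("pics/m5.png",cv2.resize(m[140:200,170:250],None,fx=6,fy=6))
k=max(cv2.findContours(m,cv2.RETR_EXTERNAL,cv2.CHAIN_APPROX_NONE)[0],key=cv2.contourArea)
h=cv2.convexHull(k)[:,0];h=h[h[:,1]>158] 
for z in(159,165): print(circ(c,h,z),cv2.boundingRect(k))
```

```text
(array([574.2035,  50.6372]), np.float64(76.76676576061355)) (182, 152, 49, 30)
(array([567.5118,  57.1766]), np.float64(76.07457407603825)) (182, 152, 49, 30)
```

View pics/m5.png

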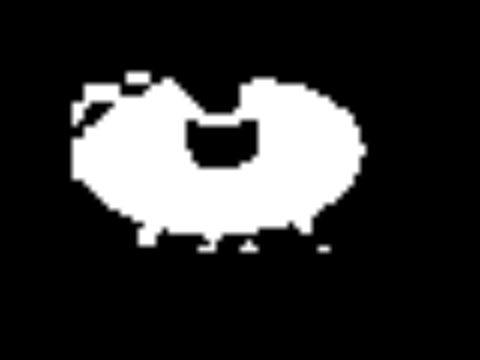

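Run:
```python
from h import *
c=r.get_calibration("side");to=lambda P:(proj(c,P)+.375-[130,80])*4
a=np.linspace(0,2*np.pi,400)
for ctr in([569.7,50.4],[571.7,48.2]):
  q=to(np.c_[ctr[0]+72*np.cos(a),ctr[1]+72*np.sin(a),0*a+165]);print(ctr,q.min(0),q.max(0))
print(plane(c,np.array([[308.5,343]])/4-.375+[130,80],165))
```

```text
[569.7, 50.4] [214.8795 295.6214] [402.0557 396.6906]
[571.7, 48.2] [215.1691 293.7297] [401.9778 394.4011]
[[570.5475  49.7241 165.    ]]
```

Call:
drive_tool(increments=[[0.001, -0.001, -0.015, 0], [0, 0, -0.012, 0], [0, 0, -0.008, 0], [0, 0, -0.003, 0], [0, 0, 0, 0]])

```text
time: 7.8
ee_pos: [571.0, 43.8, 181.2]
ee_rot: [[0.966, 0.018, 0.257], [-0.257, -0.023, 0.966], [0.024, -1.0, -0.018]]
wrist_force: [-0.6, -0.4, -4.3]
gripper_width: 8.8
```

Call:
drive_tool(increments=[[0, 0.0055, 0, 0], [0, 0.001, -0.003, 0]])

```text
time: 8.0
ee_pos: [571.5, 50.8, 178.7]
ee_rot: [[0.966, 0.019, 0.258], [-0.257, -0.023, 0.966], [0.024, -1.0, -0.017]]
wrist_force: [-0.5, 0.6, -4.8]
gripper_width: 8.6
```

Call:
drive_tool(increments=[[-0.001, 0, -0.006, 0], [0, 0, -0.006, 0]])

```text
time: 8.2
ee_pos: [570.9, 51.5, 166.8]
ee_rot: [[0.966, 0.021, 0.257], [-0.256, -0.023, 0.966], [0.026, -1.0, -0.016]]
wrist_force: [-0.0, 1.5, -4.9]
gripper_width: 8.7
```

Call:
drive_tool(increments=[[0, -0.002, -0.004, 0], [0, 0, -0.002, 0]])

```text
time: 8.4
ee_pos: [570.5, 49.4, 159.6]
ee_rot: [[0.966, 0.02, 0.256], [-0.256, -0.023, 0.966], [0.025, -1.0, -0.017]]
wrist_force: [0.5, -0.1, -3.9]
gripper_width: 8.9
```

Call:
drive_tool(increments=[[0, 0, -0.0015, 0], [0, 0, -0.0005, 0]])

```text
time: 8.6
ee_pos: [570.6, 49.2, 157.1]
ee_rot: [[0.966, 0.02, 0.257], [-0.256, -0.023, 0.966], [0.025, -1.0, -0.017]]
wrist_force: [-0.3, -0.9, -2.4]
gripper_width: 9.0
```

Run:
```python
from h import *
s=r.get_state();print(s['time'],s['ee_pos'],s['wrist_force'],s['ft_torque'])
im=r.snapshot("side");cv2.imwrite("pics/s6.png",cv2.resize(im[80:230,130:290],None,fx=4,fy=4,interpolation=cv2.INTER_CUBIC))
```

```text
8.6 [570.5933  49.2362 157.1255] [-0.2888 -0.8548 -2.403 ] [-0.0731  0.0338 -0.0437]
```

View pics/s6.png

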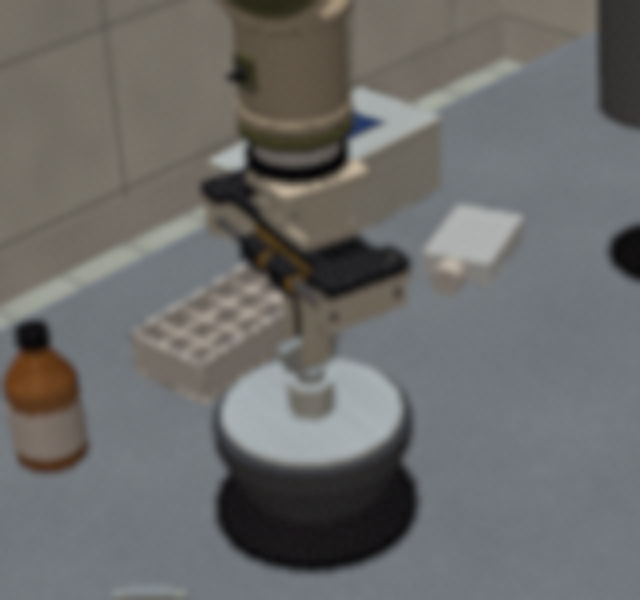

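The lid is centred over the stud and contact is beginning: force has eased from -4.4 N to -2.4 N. I'll lower a little more, release so it lies flat, then re-grip.

Call:
drive_tool(increments=[[0, 0, -0.001, 0], [0, 0, -0.0005, 0]])

```text
time: 8.85
ee_pos: [571.1, 49.2, 156.4]
ee_rot: [[0.966, 0.021, 0.257], [-0.256, -0.023, 0.966], [0.026, -1.0, -0.017]]
wrist_force: [-0.5, -0.3, 2.1]
gripper_width: 8.8
```

Call:
drive_tool(increments=[[0, 0, 0, 0], [0, 0, 0, 0], [0, 0, 0, 0], [0, 0, 0, 0], [0, 0, 0, 0]], fingers=0.4)

```text
time: 9.35
ee_pos: [572.1, 49.7, 157.4]
ee_rot: [[0.966, 0.024, 0.257], [-0.256, -0.022, 0.966], [0.029, -0.999, -0.015]]
wrist_force: [0.3, -0.4, 0.3]
gripper_width: 36.9
```

Run:
```python
from h import *
s=r.get_state();print(s['time'],s['ee_pos'],s['wrist_force'],s['ft_torque'])
im=r.snapshot("side");cv2.imwrite("pics/s7.png",cv2.resize(im[140:230,170:250],None,fx=6,fy=6,interpolation=cv2.INTER_CUBIC))
im=r.snapshot("wrist");cv2.imwrite("pics/w7.png",im)
```

```text
9.35 [572.1215  49.6504 157.4362] [ 0.3092 -0.4037  0.312 ] [-0.0457 -0.0452  0.004 ]
```

View pics/s7.png

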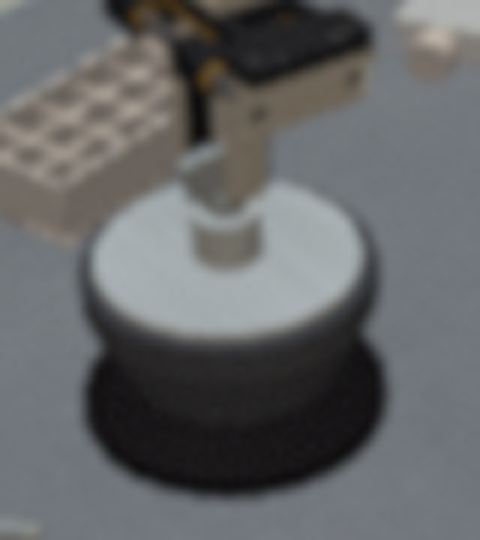

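View pics/w7.png

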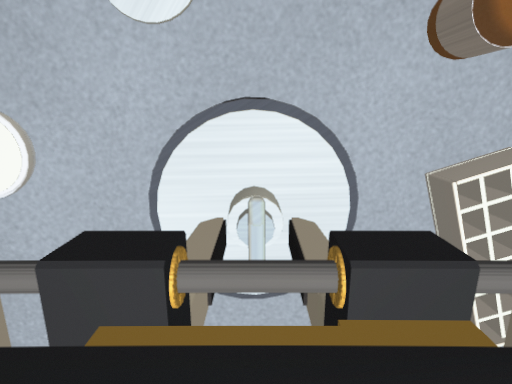

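The lid lies flat and centred, with an even dark rim all round. I'll re-grip the wings.

Call:
drive_tool(increments=[[-0.001, 0, 0, 0], [0, 0, 0, 0], [0, 0, 0, 0], [0, 0, 0, 0], [0, 0, 0, 0], [0, 0, 0, 0]], fingers=0, newtons=25)

```text
time: 10.05
ee_pos: [571.0, 49.6, 157.5]
ee_rot: [[0.966, 0.024, 0.257], [-0.256, -0.022, 0.966], [0.029, -0.999, -0.015]]
wrist_force: [0.7, -0.4, 1.2]
gripper_width: 9.0
```

Run:
```python
from h import *
s=r.get_state();print(s['time'],s['ee_pos'],s['wrist_force'],s['ft_torque'],s['joints'])
```

```text
10.05 [570.9839  49.6204 157.457 ] [ 0.6721 -0.3559  1.2081] [0.0189 0.2304 0.0661] [ 0.0036  0.5182 -0.2916  2.0215  0.2947  0.6233 -0.7499]
```

Call:
drive_tool(increments=[[0, 0, -0.0005, -0.08], [0, 0, 0, -0.08], [0, 0, 0, -0.08]])

```text
time: 10.35
ee_pos: [571.1, 49.4, 157.5]
ee_rot: [[0.874, 0.018, 0.486], [-0.485, -0.027, 0.874], [0.029, -0.999, -0.015]]
wrist_force: [-0.6, -0.3, 0.7]
gripper_width: 9.1
```

Run:
```python
from h import *
s=r.get_state();print(s['time'],s['ee_pos'],s['wrist_force'],s['ft_torque'],s['joints'])
```

```text
10.35 [571.0764  49.4431 157.5473] [-0.5766 -0.2585  0.683 ] [0.1727 0.2206 0.0231] [-0.0492  0.514  -0.2189  2.02    0.2381  0.6204 -0.9413]
```

Call:
drive_tool(increments=[[0, 0, -0.001, -0.1], [0, 0, 0, -0.1], [0, 0, 0, -0.1], [0, 0, 0, -0.1]])

```text
time: 10.75
ee_pos: [571.3, 49.4, 157.8]
ee_rot: [[0.603, 0.006, 0.798], [-0.797, -0.032, 0.602], [0.029, -0.999, -0.014]]
wrist_force: [0.2, 0.2, 0.1]
gripper_width: 9.4
```

Run:
```python
from h import *
s=r.get_state();print(s['time'],s['ee_pos'],s['wrist_force'],s['ft_torque'],s['joints'],np.arctan2(s['ee_rot'][1,0],s['ee_rot'][0,0]))
im=r.snapshot("wrist");cv2.imwrite("pics/w8.png",im)
```

```text
10.75 [571.3132  49.4484 157.7554] [0.2369 0.1995 0.1384] [0.1387 0.1659 0.0116] [-0.1356  0.5115 -0.0978  2.0161  0.1385  0.6214 -1.2578] -0.9236756026839007
```

View pics/w8.png

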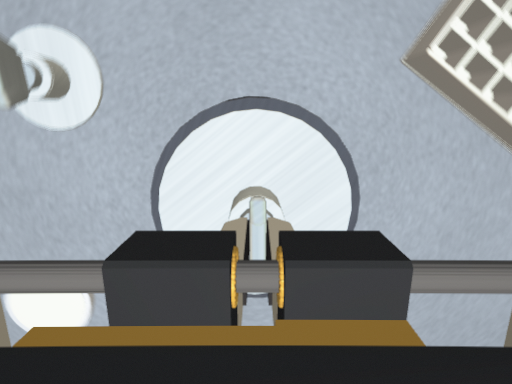

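The lid's brushed texture has turned relative to the camera, so the nut is turning alone. Continuing.

Call:
drive_tool(increments=[[0, 0, -0.0015, -0.1], [0, 0, -0.0005, -0.1], [0, 0, 0, -0.1]])

```text
time: 11.1
ee_pos: [571.7, 49.2, 157.6]
ee_rot: [[0.331, -0.003, 0.944], [-0.943, -0.033, 0.33], [0.03, -0.999, -0.013]]
wrist_force: [-0.5, -0.1, 0.5]
gripper_width: 8.9
```

Run:
```python
from h import *
s=r.get_state();print(s['time'],s['ee_pos'],s['wrist_force'],s['ft_torque'],s['joints'],np.arctan2(s['ee_rot'][1,0],s['ee_rot'][0,0]))
```

```text
11.1 [571.6561  49.1508 157.5622] [-0.5091 -0.1088  0.5327] [0.4899 0.2007 0.0179] [-0.1968  0.5136 -0.0088  2.0132  0.0616  0.6249 -1.4885] -1.2336668235236732
```

Call:
drive_tool(increments=[[0, 0, -0.001, -0.06], [0, 0, 0, -0.06]])

```text
time: 11.3
ee_pos: [571.8, 49.0, 157.5]
ee_rot: [[0.213, -0.006, 0.977], [-0.977, -0.033, 0.213], [0.031, -0.999, -0.013]]
wrist_force: [-0.6, 0.4, 1.2]
gripper_width: 9.2
```

```bash
cat > st.py <<'E'
from h import *
s=r.get_state();print(s['time'],s['ee_pos'],s['wrist_force'],s['ft_torque'],s['joints'][6],s['gripper_width'],np.arctan2(s['ee_rot'][1,0],s['ee_rot'][0,0]))
E
python3 st.py
```

```text
11.3 [571.7742  48.9841 157.501 ] [-0.6243  0.3947  1.1771] [ 0.3696  0.2455 -0.0142] -1.5784276150457233 9.244068731703345 -1.3561103384957378
```

Call:
drive_tool(increments=[[0, 0, -0.001, -0.06], [0, 0, 0, -0.06]])

```text
time: 11.5
ee_pos: [571.9, 48.9, 157.5]
ee_rot: [[0.094, -0.009, 0.996], [-0.995, -0.031, 0.093], [0.03, -0.999, -0.012]]
wrist_force: [-0.8, 0.4, 0.3]
gripper_width: 9.1
```

```bash
python3 st.py
```

```text
11.5 [571.904  48.908 157.546] [-0.8267  0.3985  0.3209] [ 0.4927  0.2241 -0.0436] -1.6666197964266776 9.074219744688358 -1.476963838568011
```

Call:
drive_tool(increments=[[0, 0, -0.001, -0.06], [0, 0, 0, -0.06], [0, 0, 0, -0.05]])

```text
time: 11.8
ee_pos: [570.7, 49.0, 157.4]
ee_rot: [[-0.076, -0.016, 0.997], [-0.997, -0.029, -0.077], [0.03, -0.999, -0.014]]
wrist_force: [-2.1, 0.8, 0.9]
gripper_width: 9.3
```

```bash
python3 st.py
python3 - <<'E'
from h import *
im=r.snapshot("wrist");cv2.imwrite("pics/w9.png",im)
E
```

```text
11.8 [570.6744  48.9853 157.3738] [-2.1401  0.7784  0.8903] [0.5267 0.5477 0.1375] -1.790023679733598 9.262845796286438 -1.6470524663251562
```

View pics/w9.png

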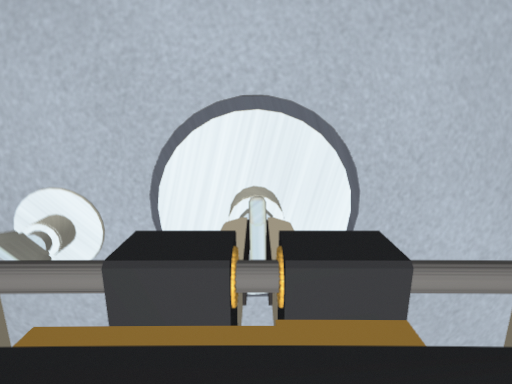

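The moment about z jumped to 0.14 N m, which looks like the stop. I'll check from the brushed texture how far the nut turned relative to the lid.

Run:
```python
from h import *
# rectify plate (z=101 or 6) to tool-aligned plane using homography from calibration-relative geometry (tool ~vertical)
c=r.get_calibration("wrist");s=r.get_state();yaw=np.arctan2(s['ee_rot'][1,0],s['ee_rot'][0,0])
R=np.array([[np.cos(yaw),-np.sin(yaw)],[np.sin(yaw),np.cos(yaw)]])
t=s['ee_pos'][:2]
gx,gy=np.meshgrid(np.arange(-66,66.1,.5),np.arange(66,-66.1,-.5))
W=np.c_[gx.ravel(),gy.ravel()]@R.T+t
uv=proj(c,np.c_[W,0*W[:,:1]+101]).astype(np.float32).reshape(gx.shape+(2,))
rr=np.hypot(gx,gy)
for n in("w7","w8","w9"):
    g=cv2.cvtColor(cv2.imread(f"pics/{n}.png"),cv2.COLOR_BGR2GRAY).astype(np.float32)
    q=cv2.remap(g,uv[...,0],uv[...,1],cv2.INTER_CUBIC)
    q=cv2.GaussianBlur(q,(0,0),2);ix=cv2.Sobel(q,cv2.CV_32F,1,0);iy=-cv2.Sobel(q,cv2.CV_32F,0,1)
    m=(rr<62)&(gy>24)&(np.hypot(ix,iy)<60)
    A,B,C=(ix*ix)[m].sum(),(ix*iy)[m].sum(),(iy*iy)[m].sum()
    a=.5*np.arctan2(2*B,A-C)+np.pi/2
    print(n,"texture angle in tool frame",(a+np.pi/2)%np.pi-np.pi/2, "coh",np.hypot(A-C,2*B)/(A+C))
print(yaw)
```

```text
w7 texture angle in tool frame 0.020246506 coh 0.99074924
w8 texture angle in tool frame 0.6683556 coh 0.9905735
w9 texture angle in tool frame 1.3299323 coh 0.98867667
-1.6496513481610005
```

The nut turned 1.31 rad relative to the lid while the tool turned 1.39 rad, so the lid slipped at the end and the stop was reached. Now I'll release and retreat upward.

Call:
drive_tool(increments=[[0, 0, 0, 0], [0, 0, 0, 0], [0, 0, 0, 0], [0, 0, 0, 0], [0, 0, 0, 0], [0, 0, 0, 0]], fingers=0.45)

```text
time: 12.45
ee_pos: [571.4, 49.0, 157.2]
ee_rot: [[-0.071, -0.015, 0.997], [-0.997, -0.029, -0.071], [0.03, -0.999, -0.013]]
wrist_force: [0.4, -0.7, 0.4]
gripper_width: 41.8
```

Call:
drive_tool(increments=[[0, 0, 0.01, 0], [0, 0, 0.02, 0], [0, 0, 0.03, 0], [0, 0, 0.03, 0], [-0.02, 0, 0.02, 0], [-0.03, 0, 0, 0], [0, 0, 0, 0], [0, 0, 0, 0]])

```text
time: 13.25
ee_pos: [520.2, 48.5, 276.1]
ee_rot: [[-0.071, -0.012, 0.997], [-0.997, -0.029, -0.071], [0.029, -1.0, -0.01]]
wrist_force: [-1.1, 0.7, -0.1]
gripper_width: 42.1
```

```bash
python3 st.py
python3 - <<'E'
from h import *
im=r.snapshot("wrist");cv2.imwrite("pics/w10.png",im)
im=r.snapshot("side");cv2.imwrite("pics/s10.png",cv2.resize(im[120:270,130:290],None,fx=4,fy=4,interpolation=cv2.INTER_CUBIC))
E
```

```text
13.25 [520.1867  48.5156 276.1254] [-1.0857  0.6863 -0.1433] [ 0.0494 -0.0329 -0.0512] -1.8244697524744444 42.07396012743533 -1.6417053604035
```

View pics/w10.png

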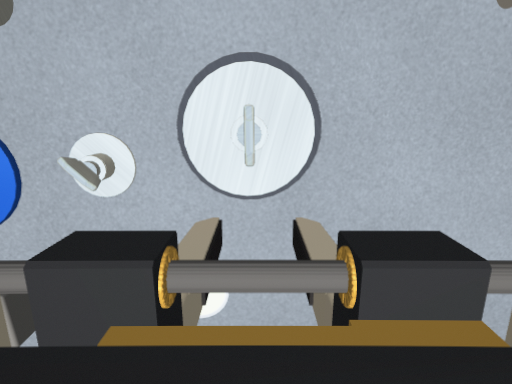

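View pics/s10.png

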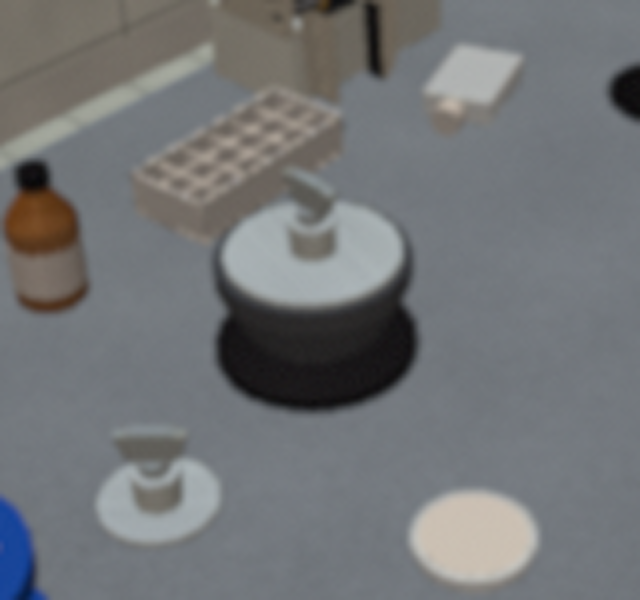

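The lid is flat and centred on the rotor, the wing nut is clear of the gripper and the small lid is untouched. One last check compares the nut-to-lid angle from the first wrist picture with the latest.

Run:
```python
from h import *
def tex(n,c,ctr,z):
    gx,gy=np.meshgrid(np.arange(-66,66.1,.5),np.arange(66,-66.1,-.5))
    W=np.c_[gx.ravel()+ctr[0],gy.ravel()+ctr[1],0*gx.ravel()+z]
    uv=proj(c,W).astype(np.float32).reshape(gx.shape+(2,))
    g=cv2.cvtColor(cv2.imread(f"pics/{n}.png"),cv2.COLOR_BGR2GRAY).astype(np.float32)
    q=cv2.GaussianBlur(cv2.remap(g,uv[...,0],uv[...,1],cv2.INTER_CUBIC),(0,0),2)
    ix=cv2.Sobel(q,cv2.CV_32F,1,0);iy=-cv2.Sobel(q,cv2.CV_32F,0,1)
    m=(np.hypot(gx,gy)<64)&(np.hypot(gx,gy)>36)
    A,B,C=(ix*ix)[m].sum(),(ix*iy)[m].sum(),(iy*iy)[m].sum()
    return (.5*np.arctan2(2*B,A-C)+np.pi)%np.pi-np.pi/2,np.hypot(A-C,2*B)/(A+C)
c=r.get_calibration("wrist");print("final texture",tex("w10",c,(571.5,48.5),101))
# wing ends from w10, (249,106),(249,164)
P=plane(c,[[249,107],[249.3,164]],168);d=P[0]-P[1];print("wing final",P.mean(0),np.hypot(*d[:2]),np.arctan2(-d[0],d[1]))
c2=r.get_calibration("wrist");a=np.load("w2.npy");c2['position']=a[:3];c2['orientation']=a[3:].reshape(3,3)
print("first texture",tex("w2",c2,(508.5,-306.5),6),"wing -0.248")
s=r.get_state();print(s['time'])
im=cv2.imread("pics/w10.png");cv2.imwrite("pics/w10c.png",cv2.resize(im[90:180,205:295],None,fx=6,fy=6,interpolation=cv2.INTER_CUBIC))
```

```text
final texture (np.float32(-0.31828892), np.float32(0.36717576))
wing final [568.9441  49.6909 168.    ] 48.47779479259313 -1.6425361444579683
first texture (np.float32(-0.8994304), np.float32(0.021772202)) wing -0.248
13.35
```

View pics/w10c.png

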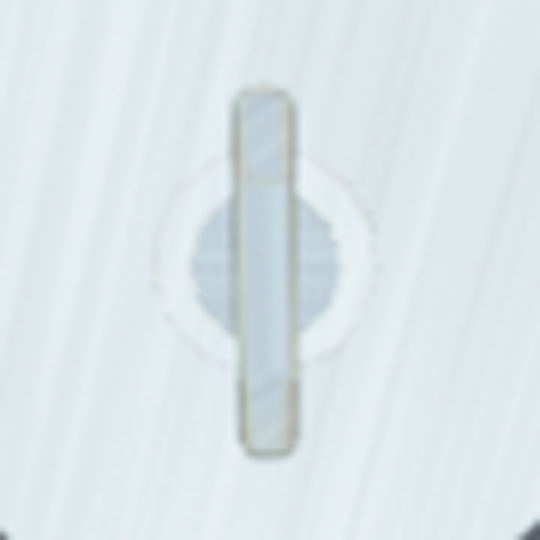

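```bash
python3 -c "
from cell import r
s=r.get_state();print(s['time'],abs(s['joint_velocities']).max(),s['wrist_force']);print(r.sign_off())"
```

```text
13.35 0.018813743169410514 [0.50531151 1.13059436 0.18594142]
the job is handed in; nothing more can be done
None
```

The larger lid is on the dark rotor with its wing nut turned clockwise to the stop. I handed the job in at 13.35 s, with the gripper open and well clear.

- **Placing:** I lowered the lid over the stud and let go so it could settle flat, then re-gripped the wings to turn the nut. The pictures after release show it flat and centred, with an even dark rim all round. The smaller lid looks untouched.
- **Snug:** The tool turned 1.39 rad, while the lid's brushed texture shows the nut turned about 1.31 rad relative to the lid. The lid slipped slightly at the end, and the moment about z rose to 0.14 N m, against about 0.02 N m while it turned freely. Both point to the stop.
- **What went wrong:** My first grip closed on the nut's round boss at 22 mm, so I opened, rose about 9 mm and gripped the wings at 8.7 mm.
- **Checks that disagreed or failed:**
  - The last texture check gave 1.32 rad with low contrast.
  - The same check on the pre-grasp picture was too noisy to use, so the first clear reading is from just after the lid was set down.
  - The tool leaned about 0.03 rad while it placed the lid and turned the nut.

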